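Walk the swage block round to the bench fence

TASK

The heavy steel swage block stands askew on the jeweller's bench. Walk it round by pushing at its corners until one of its long sides squarely faces the steel fence, without letting it touch the fence before it is square; then push it on until that long side lies flat against the fence, with neither end sticking out past the fence's ends, and leave it there. Only push it from outside with the fingers: never pinch, straddle, lift or tip it, and leave the other things on the bench where they are.

Things in the scene. Friction and masses are not known exactly. Their poses are not given: they have to be found in the camera images.
- block: loose steel swage block, 0.7 to 1 kg, 44 mm (its x) by 100 mm (its y), 28 mm high; five ridges 8 mm high run across its top, its sides are flat up to 20 mm. Origin under its centre. Either long side (normal to its x) may go to the fence. It stays where it is left; pushing takes roughly 3 to 12 N, and pushed near one end of a long side it turns roughly about its other end
- fence: fixed dark steel angle, 200 mm long (its y), upright 6 mm thick, 32 mm high, foot flange 40 mm deep behind. Origin at bench height in the middle of the upright face the block is to lie against; its x axis points into the fence, away from the block and roughly from the robot. A block lying home has its centre 22 mm on the -x side
- hammer: jeweller's hammer with a wooden handle, 200 mm long, under 50 mm high, lying on the bench beside the fence (bystander; origin at its middle, on the bench)
- dish: small white ceramic bowl, 70 mm across, 28 mm high (bystander; origin under its centre)
- jar: small amber glass jar with a dark lid, 44 mm across, 50 mm high (bystander; origin under its centre)
- cone: dark wooden ring cone standing behind the fence, foot 48 mm across, 60 mm high (bystander; origin under its centre)
- dapcube: brass doming cube, 34 mm, behind the fence (bystander; origin under its centre)
- file: hand file with a light wooden handle, 190 mm long, 16 mm thick (bystander; origin under the joint of blade and handle)
- blank: plain brass ring blank, 28 mm across, 8 mm high, lying flat (bystander; origin under its centre)
Mind the look-alikes: they are no part of the job. What is shaped like the block but turquoise is not meant.

How it is judged (in metres and radians):
On the way, in this order (a step that is already met when the one before it is completed fails the run):
1. the block has been turned until a long side faces the fence squarely (within 8 degrees) while it is still at least 4 mm clear of the fence (angle between the x axis of block and the x axis of fence, either way round below 0.14 rad and x of block in the frame of fence below -0.026 m and not (contact force between block and fence above 0.5 N)), for 0.1 s.
2. the block has been pushed home against the fence (angle between the x axis of block and the x axis of fence, either way round below 0.05 rad and x of block in the frame of fence above -0.026 m), for 0.1 s.
At the end, for the whole second after the job is handed in: a long side of the block lies against the fence face: parallel within 2.9 degrees, its middle within 4 mm of the face, block centre within 53 mm of the fence's middle along the fence (no end overhanging by more than 3 mm), flat on the bench and at rest (all of step 2 and x of block in the frame of fence below -0.017 m and y of block in the frame of fence between -0.053 and 0.053 m and height (world z) of block below 0.004 m and angle between block's own z axis and vertical below 0.05 rad and linear speed of block below 0.01 m/s and angular speed of block below 0.05 rad/s); the robot touches nothing.
It fails at once if the block touches the fence while more than 15 degrees from square (angle between the x axis of block and the x axis of fence, either way round above 0.26 rad and contact force between block and fence above 1 N).
It fails at once if the block is lifted more than 6 mm (height (world z) of block above 0.006 m).
It fails at once if the block is tipped by more than 0.15 rad (angle between block's own z axis and vertical above 0.15 rad).
It fails at once if the fingers straddle the block (one finger each side of it, as in pinching) (x of the grasp point in the frame of block between -0.018 and 0.018 m and y of the grasp point in the frame of block between -0.046 and 0.046 m and z of the grasp point in the frame of block below 0.042 m).
It fails at once if a bystander is moved by more than 15 mm (distance of any of hammer, dish, jar, cone, dapcube, file, blank from where it was at the start of the episode above 0.015 m).
It also fails if it takes over 67 s, if anything falls off the work surface, if the arm or the gripper's body presses on something with over 40 N, if the wrist force passes 120 N, or if a joint passes its speed limit or range.

ROBOT

A 6-joint arm with a two-finger parallel gripper is mounted at the origin on the work surface. World frame = base frame: x ahead of the robot, y to its left, z up, the work surface at z = 0. Lengths are in m, angles in degrees, forces in N, time in s.
With the tool pointing down it reaches from about 0.375 to 0.9 m from the base axis. Payload 3.1 kg.
Tool frame: the origin (TCP) lies between the finger pads; the fingertips stand 11 mm ahead of it and the grasp point (between the pads) lies 8 mm behind it; z points along the fingers, y is the line along which they close (so a half turn about z gives the same grasp; the last joint's range is limited). The gripper opens to 87 mm and grips with 3 to 60 N. Pads are 19 mm wide; open, the fingers measure 117 mm over their backs; the gripper's body (75 mm by 190 mm) begins 51 mm behind the grasp point.
Start: joints at [55.147, 30.224, 82.088, -0, 67.689, -10.227], TCP at [0.26, 0.568, 0.234] pointing down, gripper open.
Joint ranges: [-176.69, 176.69], [-43.24, 126.21], [12.49, 139.97], [-82, 262], [0, 151.66], [-163.58, 163.58]. Speed limits (degrees/s): [159.86, 159.86, 180, 180, 180, 180].

INTERFACE

Orientations are given as a 3x3 rotation matrix whose columns are the frame's x, y, z axes.
In Python, from rig import bot gives the robot as it stands.
- The arm moves only by the tool apply_moves, never from a script. Its argument "steps" is a list that holds one entry, the list of rows, each a list of 7 numbers: the shift along the tool's x, y, z in cm, then the turn, a rotation vector about the tool's x, y, z in degrees, then the gripper command: -1 is shut, 1 is fully open, values between are in proportion. In form: [[[dx, dy, dz, rx, ry, rz, jaw], ...]]. A call has 1 to 20 rows; each row is the pose to reach, as a shift and turn from the pose commanded when the call began, along the tool's axes at that moment; what a row does not reach only later rows make up. A row lasts 1/8 s, in which the tool goes at most 62.5 mm and 10.7 degrees, less where a joint would pass 70% of its speed; a pose out of reach is approached as far as the arm can. A call with a gripper value outside its range is refused whole. The fingers move at their own pace and stop on an object; the grip force is fixed at half the most. Time passes only in rows, so rows that repeat a pose let the fingers close. It gives the time, the measured TCP pose, the force, the opening and the grip force at its end, in the units of the state.
- bot.read_state(): the state, without advancing time (a new reading comes with each control period).
- bot.capture(name): name is "scene" or "top"; returns the picture (480x640x3 uint8, blue, green, red); there is no depth.
- bot.camera_model(name): a dict with "intrinsics" (3x3 intrinsics, pixels), "R" (3x3) and "t" (3): a world point X has camera coordinates R X + t. Camera axes: x right, y down, z forward; pixel columns grow to the right and rows downward; lengths in m; the calibration is good to about 2 mm. A picture is of the moment at which its call begins. camera_model takes no time and is no camera call.
- bot.hand_in(): hands the job in; it is judged then, once.
The state is a dict: "time_s": time; "joint_positions": joint angles; "qvel": joint speeds; "tau": joint torques, N m; "position": TCP position; "tcp_rot": TCP orientation; "force": force on the tool from outside, world axes, zero at the start; "moment": the same for the moment, N m; "opening": opening from 0.0 (shut) to 1.0 (fully open); "grasp_force": force on a finger pad.
Only numpy, scipy, OpenCV 4.12 (cv2) and the standard library are available. Lean on these libraries where they do the work, as an engineer would, in place of code of your own. Each camera call takes 0.05 s, during which the arm holds its last target. There are 200 camera calls.

## Working session

There is one attempt and no reset: what is moved stays moved. The work goes in short steps, Python scripts to look and compute and a tool call to move; the robot and the scene stay as the last step left them, time stands still between calls to the robot, and variables do not carry over. Pictures are saved under pics/ and viewed, at most 10 in all, crops included, and the job is handed in when it is done.

Besides the shell and the picture viewer there is one more tool, called after "Call:" in YAML: its name, and indented under it one key for each argument. apply_moves: Moves the arm, as the interface text tells. Its arguments: {"type":"object","properties":{"steps":{"type":"array","items":{"type":"array","items":{"type":"array","items":{"type":"number"}}}}},"required":["steps"]}

```bash
mkdir -p pics; python3 - <<'E'
from rig import bot
import cv2,numpy as np
for n in("scene","top"):
    cv2.imwrite(f"pics/{n}0.png",bot.capture(n))
    m=bot.camera_model(n); print(n,np.round(m["intrinsics"],1).tolist(),np.round(m["R"],3).tolist(),np.round(m["t"],3).tolist())
s=bot.read_state(); print(s["time_s"],np.round(s["position"],4),np.round(s["tcp_rot"],3).tolist(),s["force"])
E
```

```text
scene [[507.9, 0.0, 317.1], [0.0, 507.9, 242.8], [0.0, 0.0, 1.0]] [[-0.382, 0.924, -0.003], [0.785, 0.322, -0.529], [-0.488, -0.204, -0.849]] [0.126, -0.468, 1.28]
top [[486.7, 0.0, 317.3], [0.0, 486.7, 241.1], [0.0, 0.0, 1.0]] [[0.006, -1.0, 0.009], [-0.986, -0.007, -0.165], [0.165, -0.007, -0.986]] [0.122, 0.592, 0.853]
0.1 [0.26   0.5676 0.2327] [[-0.909, 0.417, -0.001], [0.417, 0.909, -0.002], [0.0, -0.002, -1.0]] [-0.219944    0.77865409 -0.68997728]
```

View pics/top0.png

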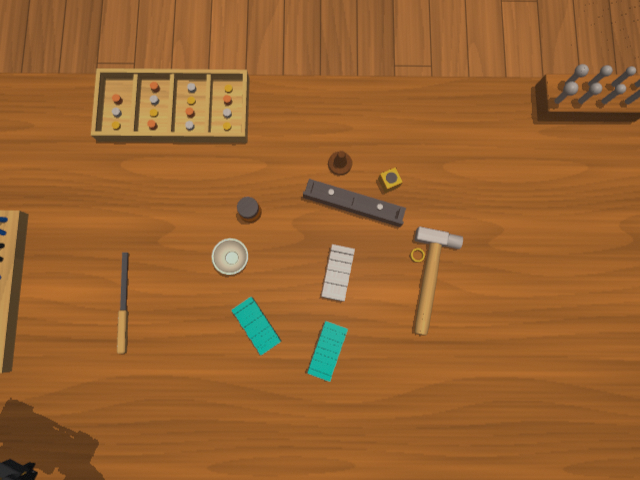

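View pics/scene0.png

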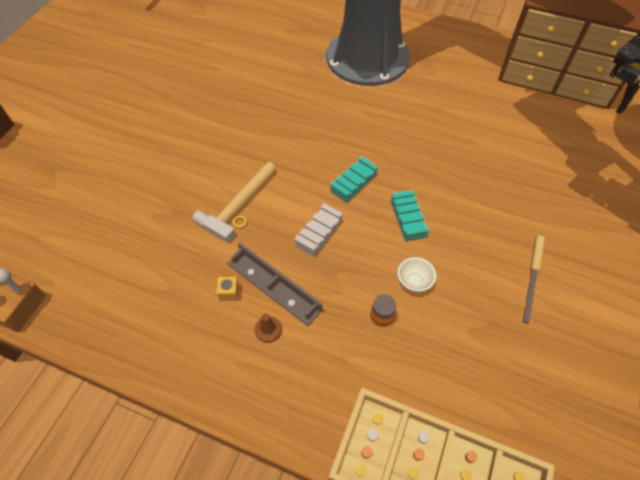

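Candidates in the top view: the grey steel block at (338,273), and two turquoise look-alikes at (256,326) and (328,351). The description says steel, so I choose (338,273). Next I check it in a close crop and measure it.

```bash
cat > h.py <<'E'
from rig import bot
import cv2,numpy as np
from scipy.optimize import minimize
def proj(m,X):
    c=np.asarray(X)@np.array(m["R"]).T+np.array(m["t"]); p=c@np.array(m["intrinsics"]).T
    return p[:,:2]/p[:,2:]
def ray(m,uv,z):
    R,t=np.array(m["R"]),np.array(m["t"]); C=-R.T@t
    d=R.T@np.linalg.inv(m["intrinsics"])@np.array([uv[0],uv[1],1.]); return C+d*(z-C[2])/d[2]
def box(p,h=.027):
    c,s=np.cos(p[2]),np.sin(p[2])
    return np.array([[p[0]+c*a-s*b,p[1]+s*a+c*b,z] for a in(-.022,.022) for b in(-.05,.05) for z in(0,h)])
def bmask(img,m,p):
    hsv=cv2.cvtColor(img,cv2.COLOR_BGR2HSV)
    g=((hsv[...,1]<60)&(hsv[...,2]>70)).astype(np.uint8)
    n,l,st,ce=cv2.connectedComponentsWithStats(cv2.morphologyEx(g,cv2.MORPH_CLOSE,np.ones((5,5))))
    u=proj(m,[[p[0],p[1],.02]])[0]
    k=min((i for i in range(1,n) if st[i,4]>150),key=lambda i:np.hypot(*(ce[i]-u)))
    return (l==k).astype(np.uint8),st[k]
def fit(p0,names=("top","scene")):
    D=[]
    for n in names:
        img=bot.capture(n);m=bot.camera_model(n);k,st=bmask(img,m,p0);D.append((m,k))
    def cost(q):
        c=0
        p=np.array(q)
        for m,k in D:
            r=np.zeros_like(k);h=cv2.convexHull(proj(m,box(p)).astype(np.float32))
            cv2.fillConvexPoly(r,np.round(h*16).astype(np.int32),1,cv2.LINE_8,4)
            c+=(r^k).sum()/k.sum()
        return c
    best=None
    for d in (-.3,0,.3):
        q=np.array(p0)+[0,0,d]
        r=minimize(cost,q,method="Nelder-Mead",options=dict(initial_simplex=[q,q+[.01,0,0],q+[0,.01,0],q+[0,0,.2]],xatol=1e-5,fatol=1e-5))
        if best is None or r.fun<best.fun: best=r
    return best.x,best.fun,D
E
python3 - <<'E'
from h import *
m=bot.camera_model("top")
c=ray(m,(338,273),.028);print("c",c)
p,f,D=fit([c[0],c[1],-.2]);print("block",p,np.degrees(p[2]),f)
img=cv2.imread("pics/top0.png")
for q in((230,257,.02),(248,208,.05),(418,255,.008),(418,237,.03),(421,333,.015),(462,241,.03),(328,351,.02),(256,326,.02),(318,378,.0),(342,325,.02),(390,179,.034),(123,300,.01)): print(q,ray(m,q[:2],q[2]).round(3))
# fence
cr=cv2.resize(img[150:350,215:475],None,fx=3,fy=3,interpolation=cv2.INTER_CUBIC)
for P in box(p): 
    u=proj(m,[P])[0]; cv2.circle(cr,tuple(int(v) for v in ((u-[215,150])*3+1)),3,(0,0,255),-1)
cv2.imwrite("pics/crop1.png",cr)
E
```

```text
c [0.53454577 0.08632952 0.028     ]
block [ 0.5353206   0.08775318 -1.77150678] -101.49986197403503 0.3103457075280483
(230, 257, 0.02) [0.564 0.291 0.02 ]
(248, 208, 0.05) [0.653 0.256 0.05 ]
(418, 255, 0.008) [ 0.573 -0.069  0.008]
(418, 237, 0.03) [ 0.604 -0.066  0.03 ]
(421, 333, 0.015) [ 0.425 -0.069  0.015]
(462, 241, 0.03) [ 0.597 -0.149  0.03 ]
(328, 351, 0.02) [0.391 0.105 0.02 ]
(256, 326, 0.02) [0.436 0.238 0.02 ]
(318, 378, 0.0) [0.341 0.122 0.   ]
(342, 325, 0.02) [0.438 0.079 0.02 ]
(390, 179, 0.034) [ 0.716 -0.014  0.034]
(123, 300, 0.01) [0.482 0.492 0.01 ]
```

View pics/crop1.png

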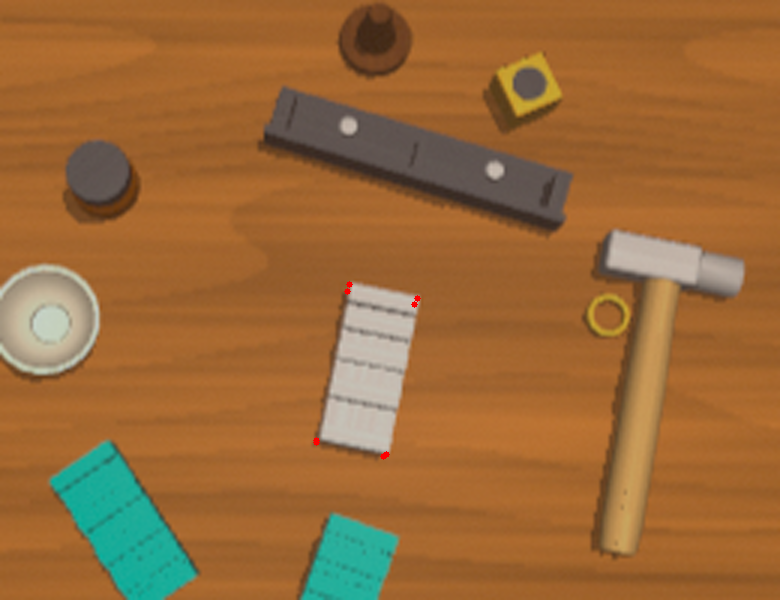

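The crop confirms the grey five-ridged block, with its ends at crop (383,292) and (352,448). The fence face's lower edge runs (264,143)→(557,230). Next I need the fence frame and the path numbers.

```bash
python3 - <<'E'
from h import *
m=bot.camera_model("top")
f=lambda u,z: ray(m,(215+u[0]/3,150+u[1]/3),z)
L0,R0=f((264,143),0),f((557,230),0)
L1,R1=f((268,122),.032),f((565,213),.032)
B0,B1=f((284,88),.0),f((572,174),.0)
print(L0,R0,np.linalg.norm(L0-R0));print(L1,R1,np.linalg.norm(L1-R1));print(B0,B1)
for a,b in((L0,R0),(L1,R1),(B0,B1)):
    d=a-b;print("fence x yaw",np.degrees(np.arctan2(d[1],d[0]))-90, (a+b)/2)
# edge search on scene view: dark fence mask
for n in("top","scene"):
    img=cv2.imread(f"pics/{n}0.png");mm=bot.camera_model(n)
    h=cv2.cvtColor(img,cv2.COLOR_BGR2HSV);k=((h[...,1]<85)&(h[...,2]<110)).astype(np.uint8)
    nn,l,st,ce=cv2.connectedComponentsWithStats(cv2.morphologyEx(k,cv2.MORPH_CLOSE,np.ones((3,3))))
    u=proj(mm,[(L0+R0)/2+[.02,0,0]])[0];i=min((i for i in range(1,nn) if st[i,4]>300),key=lambda i:np.hypot(*(ce[i]-u)))
    k=(l==i).astype(np.uint8)
    globals()["D_"+n]=(mm,k); print(n,st[i])
def cost(q):
    c,s=np.cos(q[2]),np.sin(q[2]);t=0
    for mm,k in(D_top,D_scene):
        r=np.zeros_like(k)
        for a0,a1,z in((0,.006,.032),(0,.04,.004)):
            P=[[q[0]+c*a-s*b,q[1]+s*a+c*b,zz] for a in(a0,a1) for b in(-.1,.1) for zz in(0,z)]
            cv2.fillConvexPoly(r,np.round(cv2.convexHull(proj(mm,P).astype(np.float32))*16).astype(np.int32),1,cv2.LINE_8,4)
        t+=(r^k).sum()/k.sum()
    return t
q=np.r_[((L0+R0)/2)[:2],np.radians(-16.5)]
r=minimize(cost,q,method="Nelder-Mead",options=dict(initial_simplex=[q,q+[.006,0,0],q+[0,.006,0],q+[0,0,.06]],xatol=1e-5,fatol=1e-5))
print(r.x,np.degrees(r.x[2]),r.fun)
p,fv,_=fit([.5353,.0878,-1.77],("top",));print("block top only",p,np.degrees(p[2]),fv)
E
```

```text
[0.68678499 0.15421729 0.        ] [ 0.62963913 -0.03851149  0.        ] 0.2010224682180401
[0.69231402 0.15105983 0.032     ] [ 0.63429268 -0.03801533  0.032     ] 0.19777738423426025
[0.7245725  0.14131707 0.        ] [ 0.66738948 -0.04926949  0.        ]
fence x yaw -16.51557618967871 [0.65821206 0.0578529  0.        ]
fence x yaw -17.059638663796676 [0.66330335 0.05652225 0.032     ]
fence x yaw -16.701191939982976 [0.69598099 0.04602379 0.        ]
top [ 303  179  103   45 1650]
scene [232 245  89  75 752]
[ 0.66013593  0.05899083 -0.30385302] -17.409495465221205 3.047981947130883
block top only [ 0.53746474  0.08650077 -1.78071499] -102.02745365623072 0.07973962571196094
```

```bash
cat >> h.py <<'E'
F=(np.array([.660,.057]),np.radians(-16.7))
def infence(p):
    c,s=np.cos(F[1]),np.sin(F[1]);d=np.array(p[:2])-F[0]
    a=np.degrees(p[2]-F[1]); a=(a+90)%180-90
    return np.round([1000*(c*d[0]+s*d[1]),1000*(-s*d[0]+c*d[1]),a],1)
def rel(targets,cmd=None):
    """targets: (x,y,z,yawdeg of tool x) -> tool shift cm & rz deg from now"""
    s=bot.read_state();R=np.array(s["tcp_rot"]);y0=np.degrees(np.arctan2(R[1,0],R[0,0]))
    Rz=np.array([[R[0,0],R[1,0],0],[R[1,0],-R[0,0],0],[0,0,-1]]).T
    for t in targets:
        d=Rz.T@(np.array(t[:3])-s["position"])*100
        print(np.round(d,2),"rz",round(-((t[3]-y0+180)%360-180),1))
def atblock(p,s,g,z=.018):
    """tool pose at s m along long axis (unit = block axis along p long), g m from face along normal n; face sign by g sign"""
    y=p[2];n=np.array([np.cos(y),np.sin(y)]);l=np.array([-np.sin(y),np.cos(y)])
    k=np.sign(g)*(.022+.0095)+g
    return np.r_[np.array(p[:2])+s*l+k*n,z]
E
python3 - <<'E'
from h import *
p=[.5375,.0865,np.radians(-102)]; print(infence(p))
t=atblock(p,.038,.012);print(t)
rel([(t[0],t[1],.10,78),(t[0],t[1],.018,78)])
E
```

```text
[-125.8   -6.9  -85.3]
[0.56562545 0.03604994 0.018     ]
[-49.93 -35.62  13.31] rz 77.4
[-49.93 -35.62  21.51] rz 77.4
```

Call:
apply_moves:
  steps:
    - [[-50,-35.6,6,0,0,77.4,-1],[-50,-35.6,6,0,0,77.4,-1],[-50,-35.6,6,0,0,77.4,-1],[-50,-35.6,6,0,0,77.4,-1],[-50,-35.6,6,0,0,77.4,-1],[-50,-35.6,6,0,0,77.4,-1],[-50,-35.6,6,0,0,77.4,-1],[-50,-35.6,6,0,0,77.4,-1],[-50,-35.6,6,0,0,77.4,-1],[-50,-35.6,6,0,0,77.4,-1],[-50,-35.6,6,0,0,77.4,-1],[-50,-35.6,6,0,0,77.4,-1],[-50,-35.6,10,0,0,77.4,-1],[-50,-35.6,13.3,0,0,77.4,-1],[-50,-35.6,13.3,0,0,77.4,-1]]

```text
time_s: 2.12
position: [0.5635, 0.0381, 0.0987]
tcp_rot: [[0.206, 0.978, -0.007], [0.979, -0.206, 0.001], [-0.0, -0.007, -1.0]]
force: [0.1, -0.8, 0.2]
opening: 0.009
grasp_force: 0.0
```

```bash
python3 - <<'E'
from h import *
p=np.array([.5375,.0865,np.radians(-102)])
N=p[:2]-.05*np.array([-np.sin(p[2]),np.cos(p[2])])
T=[]
for a in range(0,49,6):
    y=p[2]+np.radians(a);q=[*(N+.05*np.array([-np.sin(y),np.cos(y)])),y]
    t=atblock(q,.038,1e-6);T.append((*t[:3],78+a))
rel(T)
E
```

```text
[1.04 0.25 8.07] rz 0.1
[1.98 0.53 8.07] rz -5.9
[2.94 0.72 8.07] rz -11.9
[3.91 0.8  8.07] rz -17.9
[4.89 0.78 8.07] rz -23.9
[5.86 0.65 8.07] rz -29.9
[6.81 0.43 8.07] rz -35.9
[7.74 0.11 8.07] rz -41.9
[ 8.62 -0.31  8.07] rz -47.9
```

Call:
apply_moves:
  steps:
    - [[0,0,4,0,0,0,-1],[0,0,8,0,0,0,-1],[0,0,8,0,0,0,-1]]

```text
time_s: 2.5
position: [0.5648, 0.0373, 0.0197]
tcp_rot: [[0.207, 0.978, -0.005], [0.978, -0.207, 0.001], [-0.0, -0.005, -1.0]]
force: [-0.5, -0.2, 0.7]
opening: 0.002
grasp_force: 0.0
```

Call:
apply_moves:
  steps:
    - [[0.5,0.1,0,0,0,0,-1],[1.0,0.2,0,0,0,0,-1],[1.4,0.4,0,0,0,-3,-1],[1.9,0.5,0,0,0,-6,-1],[2.4,0.6,0,0,0,-9,-1],[2.9,0.7,0,0,0,-12,-1],[3.4,0.7,0,0,0,-15,-1],[3.9,0.7,0,0,0,-18,-1],[4.4,0.7,0,0,0,-21,-1],[4.9,0.7,0,0,0,-24,-1],[5.4,0.6,0,0,0,-27,-1],[5.9,0.5,0,0,0,-30,-1],[5.9,0.5,0,0,0,-30,-1]]

```text
time_s: 4.12
position: [0.586, 0.093, 0.0225]
tcp_rot: [[-0.309, 0.951, 0.005], [0.951, 0.309, -0.001], [-0.002, 0.005, -1.0]]
force: [1.0, -1.2, 0.7]
opening: 0.003
grasp_force: 1.0
```

```bash
python3 - <<'E'
from h import *
p,f,D=fit([.525,.11,np.radians(-72)]);print(p,np.degrees(p[2]),f,infence(p))
p,f,D=fit([.525,.11,np.radians(-72)],("top",));print(p,np.degrees(p[2]),f)
cv2.imwrite("pics/top1.png",cv2.resize(bot.capture("top")[150:350,215:475],None,fx=3,fy=3))
s=bot.read_state();print(s["position"],s["force"])
E
```

```text
[ 0.58573148  0.100539   -2.23395505] -127.99619599631488 1.7144688684656386 [-83.6  20.4  68.7]
[ 0.23734134  0.21638504 -1.46514523] -83.94663793018933 0.9849707814309584
[0.58518858 0.09263496 0.02154886] [ 2.48505372 -3.1269194   1.13256795]
```

View pics/top1.png

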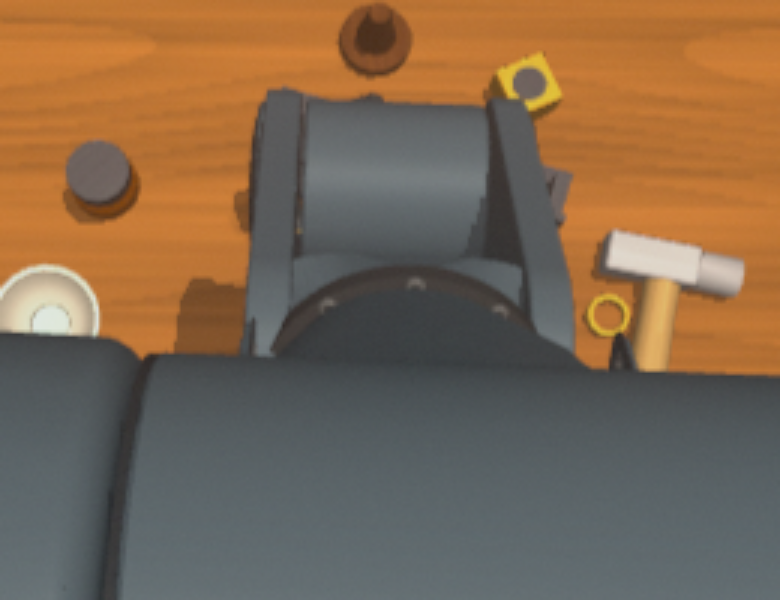

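The arm hides the block in the top view. I'll use the scene camera instead.

```bash
python3 - <<'E'
from h import *
cv2.imwrite("pics/sc1.png",cv2.resize(bot.capture("scene")[130:330,190:450],None,fx=3,fy=3))
E
```

```text
(no output)
```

View pics/sc1.png

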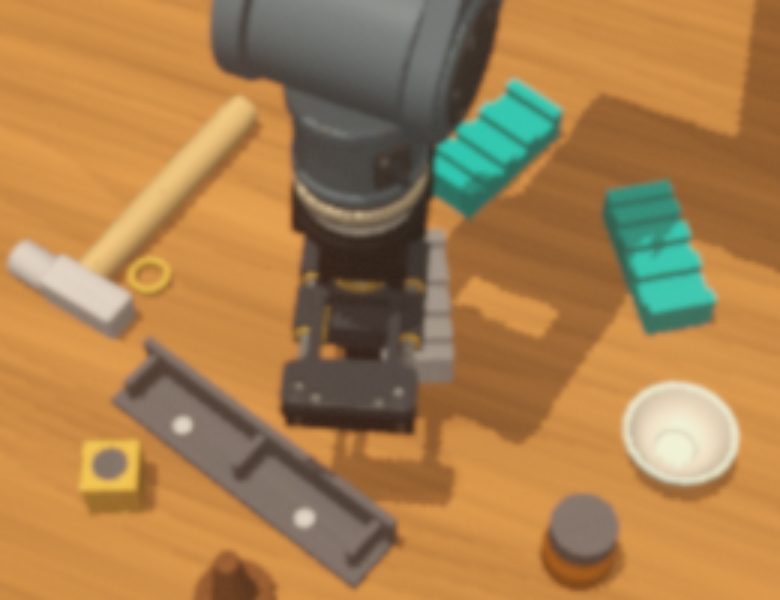

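Call:
apply_moves:
  steps:
    - [[0.5,0.1,0,0,0,-3,-1],[1.0,0.2,0,0,0,-6,-1],[1.4,0.4,0,0,0,-9,-1],[1.9,0.5,0,0,0,-12,-1],[2.3,0.5,0,0,0,-15,-1],[2.3,0.5,0,0,0,-15,-1],[0,0.5,0,0,0,-15,-1],[0,0.5,-5,0,0,-15,-1],[0,0.5,-10,0,0,-15,-1],[0,0.5,-13,0,0,-15,-1],[41,-11,-13,0,0,-15,-1],[41,-11,-13,0,0,-15,-1],[41,-11,-13,0,0,-15,-1],[41,-11,-13,0,0,-15,-1],[41,-11,-13,0,0,-15,-1],[41,-11,-13,0,0,-15,-1],[41,-11,-13,0,0,-15,-1],[41,-11,-13,0,0,-15,-1]]

```text
time_s: 6.62
position: [0.3498, 0.45, 0.1496]
tcp_rot: [[-0.548, 0.837, -0.003], [0.837, 0.548, -0.001], [0.001, -0.004, -1.0]]
force: [0.3, -0.8, 0.5]
opening: -0.0
grasp_force: 0.0
```

```bash
python3 - <<'E'
from h import *
p,f,D=fit([.53,.12,np.radians(-60)],("top",));print(p,np.degrees(p[2]),f,infence(p))
img=bot.capture("top");m=bot.camera_model("top")
cr=cv2.resize(img[150:350,215:475],None,fx=3,fy=3)
for P in box(p): 
    u=proj(m,[P])[0]; cv2.circle(cr,tuple(int(v) for v in ((u-[215,150])*3+1)),3,(0,0,255),-1)
cv2.imwrite("pics/top2.png",cr)
s=bot.read_state();print(s["time_s"],s["position"])
y=np.degrees(p[2])
E
```

```text
[ 0.52898176  0.11286639 -0.84113567] -48.19352412526147 0.058823529411764705 [-141.5   15.9  -31.5]
6.725 [0.35203717 0.44779678 0.14971967]
```

View pics/top2.png

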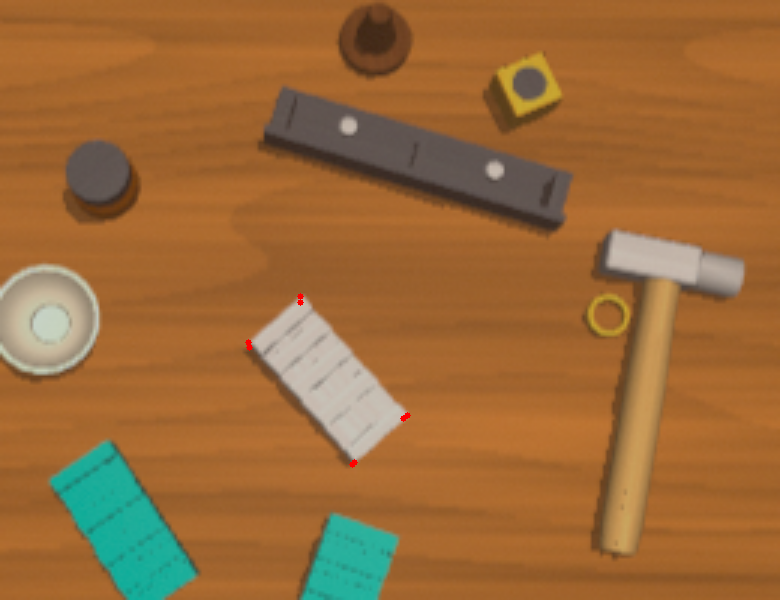

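```bash
python3 - <<'E'
from h import *
p=np.array([.529,.1129,np.radians(-48.2)])
Fe=p[:2]+.05*np.array([-np.sin(p[2]),np.cos(p[2])])
t=atblock(p,-.035,-.007); T=[(t[0],t[1],.10,131.8),(t[0],t[1],.018,131.8)]
print(t)
for a in (0,6,12,18,24,30,36):
    y=p[2]+np.radians(a);q=[*(Fe-.05*np.array([-np.sin(y),np.cos(y)])),y]
    t=atblock(q,-.035,-1e-6);T.append((*t[:3],131.8+a))
rel(T)
# relative to first target frame
a=np.radians(131.8);X=np.array([np.cos(a),np.sin(a)]);Y=np.array([np.sin(a),-np.cos(a)])
for t in T[2:]:
    d=(np.array(t[:2])-T[0][:2])*100;print(round(d@X,2),round(d@Y,2),-(t[3]-131.8))
E
```

```text
[0.47724684 0.11827219 0.018     ]
[-34.46  -7.44   4.97] rz -8.8
[-34.46  -7.44  13.17] rz -8.8
[-35.15  -7.33  13.17] rz -8.8
[-36.09  -7.47  13.17] rz -14.8
[-37.03  -7.52  13.17] rz -20.8
[-37.98  -7.46  13.17] rz -26.8
[-38.92  -7.3   13.17] rz -32.8
[-39.83  -7.05  13.17] rz -38.8
[-40.72  -6.7   13.17] rz -44.8
-0.7 0.0 -0.0
-1.61 -0.28 -6.0
-2.54 -0.47 -12.0
-3.48 -0.56 -18.0
-4.43 -0.55 -24.0
-5.37 -0.44 -30.0
-6.3 -0.23 -36.0
```

Call:
apply_moves:
  steps:
    - [[-34.5,-7.4,0,0,0,-8.8,-1],[-34.5,-7.4,0,0,0,-8.8,-1],[-34.5,-7.4,0,0,0,-8.8,-1],[-34.5,-7.4,0,0,0,-8.8,-1],[-34.5,-7.4,0,0,0,-8.8,-1],[-34.5,-7.4,0,0,0,-8.8,-1],[-34.5,-7.4,0,0,0,-8.8,-1],[-34.5,-7.4,0,0,0,-8.8,-1],[-34.5,-7.4,5,0,0,-8.8,-1],[-34.5,-7.4,10,0,0,-8.8,-1],[-34.5,-7.4,13.2,0,0,-8.8,-1],[-34.5,-7.4,13.2,0,0,-8.8,-1]]

```text
time_s: 8.22
position: [0.4757, 0.1201, 0.0166]
tcp_rot: [[-0.667, 0.745, -0.006], [0.745, 0.667, -0.0], [0.004, -0.005, -1.0]]
force: [-0.1, -0.3, -0.4]
opening: 0.009
grasp_force: 0.0
```

Call:
apply_moves:
  steps:
    - [[-0.4,0,0,0,0,0,-1],[-0.7,0,0,0,0,0,-1],[-1.1,-0.1,0,0,0,-3,-1],[-1.6,-0.3,0,0,0,-6,-1],[-2.1,-0.4,0,0,0,-9,-1],[-2.5,-0.5,0,0,0,-12,-1],[-3.0,-0.5,0,0,0,-15,-1],[-3.5,-0.6,0,0,0,-18,-1],[-4.0,-0.6,0,0,0,-21,-1],[-4.4,-0.6,0,0,0,-24,-1],[-4.9,-0.5,0,0,0,-27,-1],[-5.2,-0.5,0,0,0,-29,-1],[-5.2,-0.5,0,0,0,-29,-1]]

```text
time_s: 9.85
position: [0.507, 0.0772, 0.0197]
tcp_rot: [[-0.944, 0.33, -0.004], [0.33, 0.944, 0.0], [0.004, -0.001, -1.0]]
force: [-4.8, 0.7, 4.4]
opening: 0.003
grasp_force: 2.7
```

Call:
apply_moves:
  steps:
    - [[1.0,0,0,0,0,0,-1],[1.5,0,-2,0,0,0,-1],[1.5,0,-7,0,0,0,-1],[1.5,0,-12,0,0,0,-1],[27,30,-13,0,0,0,0],[27,30,-13,0,0,0,0],[27,30,-13,0,0,0,0],[27,30,-13,0,0,0,0],[27,30,-13,0,0,0,0],[27,30,-13,0,0,0,0],[27,30,-13,0,0,0,0],[27,30,-13,0,0,0,0]]

```text
time_s: 11.35
position: [0.3528, 0.4502, 0.1489]
tcp_rot: [[-0.945, 0.327, 0.002], [0.327, 0.945, 0.001], [-0.001, 0.001, -1.0]]
force: [0.4, -0.2, 0.9]
opening: 0.5
grasp_force: 0.0
```

```bash
python3 - <<'E'
from h import *
p,f,D=fit([.55,.10,np.radians(-20)],("top",));print(p,np.degrees(p[2]),f,infence(p))
fz=np.degrees(F[1])+180
t=atblock(p,0,-.010)
T=[(t[0],t[1],.10,fz),(t[0],t[1],.018,fz)]
fx=np.array([np.cos(F[1]),np.sin(F[1])])
rel(T); x=infence(p)[0]; print("travel to home cm",(-22-x)/10,t)
E
```

```text
[ 0.54722749  0.09977316 -0.2449388 ] -14.033959342339552 0.10564516129032259 [-120.3    8.6    2.7]
[-25.66 -26.96   4.87] rz -2.5
[-25.66 -26.96  13.07] rz -2.5
travel to home cm 9.83 [0.50696617 0.10983679 0.018     ]
```

Call:
apply_moves:
  steps:
    - [[-25.6,-27,0,0,0,-2.5,0],[-25.6,-27,0,0,0,-2.5,0],[-25.6,-27,0,0,0,-2.5,0],[-25.6,-27,0,0,0,-2.5,0],[-25.6,-27,0,0,0,-2.5,0],[-25.6,-27,0,0,0,-2.5,0],[-25.6,-27,0,0,0,-2.5,0],[-25.6,-27,0,0,0,-2.5,0],[-25.6,-27,5,0,0,-2.5,0],[-25.6,-27,10,0,0,-2.5,0],[-25.6,-27,13,0,0,-2.5,0],[-25.6,-27,13,0,0,-2.5,0]]

```text
time_s: 12.9
position: [0.503, 0.1111, 0.0168]
tcp_rot: [[-0.958, 0.286, -0.006], [0.286, 0.958, 0.0], [0.006, -0.002, -1.0]]
force: [0.6, 0.6, 0.4]
opening: 0.5
grasp_force: 0.0
```

Call:
apply_moves:
  steps:
    - [[-0.5,0,0,0,0,0,0],[-1.0,0,0,0,0,0,0],[-1.5,0,0,0,0,0,0],[-2.0,0,0,0,0,0,0],[-2.5,0,0,0,0,0,0],[-3.0,0,0,0,0,0,0],[-3.5,0,0,0,0,0,0],[-4.0,0,0,0,0,0,0],[-4.5,0,0,0,0,0,0],[-5.0,0,0,0,0,0,0],[-5.5,0,0,0,0,0,0],[-6.0,0,0,0,0,0,0],[-6.5,0,0,0,0,0,0],[-7.0,0,0,0,0,0,0],[-7.5,0,0,0,0,0,0],[-8.0,0,0,0,0,0,0],[-8.5,0,0,0,0,0,0],[-9.0,0,0,0,0,0,0],[-9.5,0,0,0,0,0,0],[-9.5,0,0,0,0,0,0]]

```text
time_s: 15.4
position: [0.5938, 0.0831, 0.0196]
tcp_rot: [[-0.958, 0.288, -0.006], [0.288, 0.958, 0.001], [0.006, -0.001, -1.0]]
force: [-5.0, 2.1, 4.0]
opening: 0.497
grasp_force: 3.0
```

```bash
python3 - <<'E'
from h import *
s=bot.read_state();q=[*s["position"][:2],np.arctan2(s["tcp_rot"][1][0],s["tcp_rot"][0][0])]
print(infence(q),s["force"])
try:
    p,f,D=fit([.63,.075,F[1]],("scene",));print(p,f,infence(p))
except Exception as e: print(e)
E
```

```text
[-70.9   6.   -0. ] [-5.03066399  2.1134661   3.95077157]
[0.65994822 0.0646907  0.11352668] 0.6550321199143468 [-2.3  7.4 23.2]
```

Call:
apply_moves:
  steps:
    - [[-0.3,0,0,0,0,0,0],[-0.6,0,0,0,0,0,0],[-0.9,0,0,0,0,0,0],[-1.1,0,0,0,0,0,0],[-1.3,0,0,0,0,0,0],[-1.4,0,0,0,0,0,0],[-1.5,0,0,0,0,0,0],[-1.5,0,0,0,0,0,0]]

```text
time_s: 16.45
position: [0.6055, 0.0797, 0.0196]
tcp_rot: [[-0.958, 0.288, -0.012], [0.288, 0.958, 0.002], [0.012, -0.002, -1.0]]
force: [-10.5, 3.4, 7.4]
opening: 0.501
grasp_force: 5.1
```

Call:
apply_moves:
  steps:
    - [[-0.1,0,0,0,0,0,0],[-0.2,0,0,0,0,0,0],[-0.2,0,0,0,0,0,0]]

```text
time_s: 16.82
position: [0.6055, 0.0796, 0.0196]
tcp_rot: [[-0.958, 0.288, -0.016], [0.288, 0.958, 0.002], [0.016, -0.002, -1.0]]
force: [-12.4, 4.1, 9.2]
opening: 0.502
grasp_force: 6.7
```

Call:
apply_moves:
  steps:
    - [[-0.1,0,0,0,0,0,0],[-0.2,0,0,0,0,0,0],[-0.3,0,0,0,0,0,0],[-0.4,0,0,0,0,0,0],[-0.4,0,0,0,0,0,0]]

```text
time_s: 17.45
position: [0.6057, 0.0796, 0.0196]
tcp_rot: [[-0.958, 0.287, -0.024], [0.287, 0.958, 0.004], [0.024, -0.003, -1.0]]
force: [-18.1, 6.8, 15.2]
opening: 0.498
grasp_force: 9.7
```

The push has stalled at a rising force, so the block seems to be seated. I'll retract and look.

Call:
apply_moves:
  steps:
    - [[0.8,0,0,0,0,0,0],[2.5,0,0,0,0,0,0],[3,0,-5,0,0,0,0],[3,0,-10,0,0,0,0],[3,0,-13,0,0,0,0],[35,28,-13,0,0,0,0],[35,28,-13,0,0,0,0],[35,28,-13,0,0,0,0],[35,28,-13,0,0,0,0],[35,28,-13,0,0,0,0],[35,28,-13,0,0,0,0],[35,28,-13,0,0,0,0],[35,28,-13,0,0,0,0]]

```text
time_s: 19.08
position: [0.3609, 0.4487, 0.1501]
tcp_rot: [[-0.959, 0.283, 0.003], [0.283, 0.959, 0.003], [-0.002, 0.004, -1.0]]
force: [-0.3, -0.3, 0.4]
opening: 0.497
grasp_force: 0.0
```

```bash
python3 - <<'E'
from h import *
p,f,D=fit([.635,.066,F[1]],("top",));print(p,np.degrees(p[2]),f,infence(p))
a=cv2.resize(bot.capture("top")[150:280,280:430],None,fx=4.5,fy=4.5)
cv2.imwrite("pics/top3.png",a)
cv2.imwrite("pics/sc3.png",cv2.resize(bot.capture("scene")[220:340,220:350],None,fx=4.5,fy=4.5))
print(bot.read_state()["position"])
E
```

```text
[ 0.66496324  0.06156939 -0.26809355] -15.360628688937457 0.5201515673441268 [3.4 5.8 1.3]
[0.36311064 0.44517059 0.14933558]
```

View pics/top3.png

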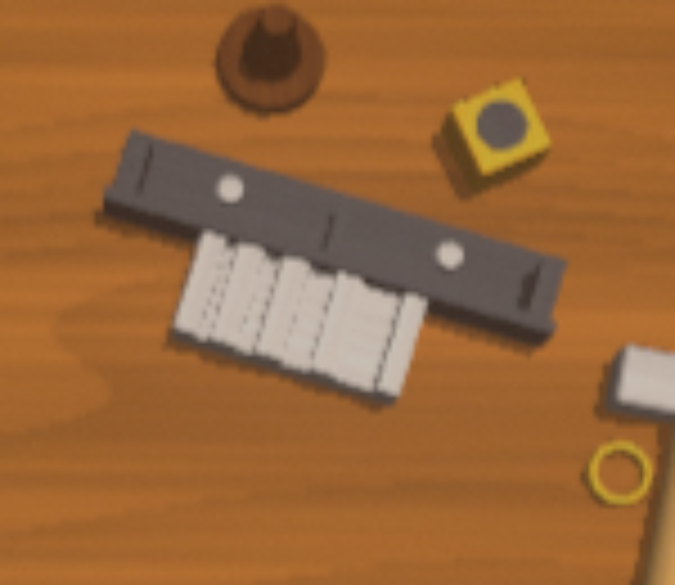

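View pics/sc3.png

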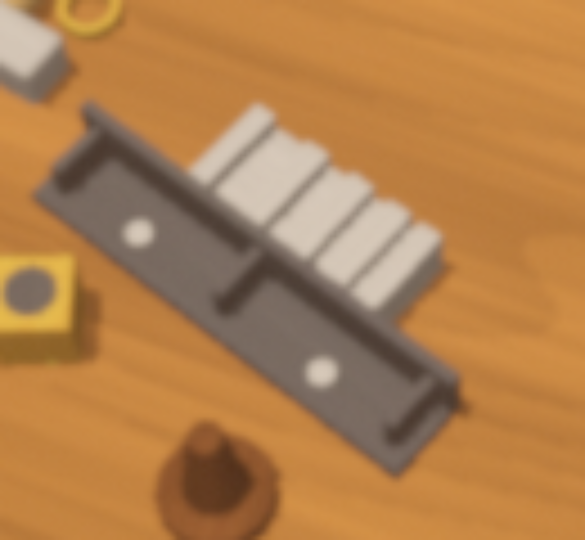

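Both views show the block lying flat along the fence, inside both ends. I'll check the gap and angle once with a mask of bright pixels only.

```bash
python3 - <<'E'
from h import *
img=bot.capture("top");m=bot.camera_model("top")
h=cv2.cvtColor(img,cv2.COLOR_BGR2HSV);g=((h[...,1]<60)&(h[...,2]>140)).astype(np.uint8)
g=cv2.morphologyEx(g,cv2.MORPH_CLOSE,np.ones((5,5)))
n,l,st,ce=cv2.connectedComponentsWithStats(g);u=proj(m,[[.64,.066,.028]])[0]
i=min((i for i in range(1,n) if st[i,4]>300),key=lambda i:np.hypot(*(ce[i]-u)))
r=cv2.minAreaRect(np.argwhere(l==i)[:,::-1].astype(np.float32));c=cv2.boxPoints(r);print(st[i],c)
W=np.array([ray(m,x,.028)[:2] for x in c]);print(W.mean(0))
for a in range(4):
    d=W[(a+1)%4]-W[a];print(np.linalg.norm(d),np.degrees(np.arctan2(d[1],d[0])))
print([infence([*w,F[1]])[:2] for w in W], infence([*W.mean(0),F[1]]))
E
```

```text
[ 319  201   56   37 1175] [[318.04865 223.09189]
 [325.0108  200.46487]
 [374.6919  215.75137]
 [367.72974 238.37839]]
[0.63749357 0.07029444]
0.04640396929618253 -16.44546414869453
0.09966412609454348 -107.11263722034982
0.04619791033700064 162.57512776446262
0.09887224748533485 73.00534705797051
[array([-48.3,  55.8]), array([-1.9, 56. ]), array([ -2.6, -43.7]), array([-48.8, -43.1])] [-25.4   6.3   0. ]
```

The block reads 0° from parallel and 6 mm off the fence's middle. The firm stall at 18 N, where about 5 N had been moving it, shows it is home. Handing in.

```bash
python3 -c "
from rig import bot
print(bot.hand_in())"
```

```text
the job is handed in; nothing more can be done
None
```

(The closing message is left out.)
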